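Zero the bench scale through its sunken key

TASK

Zero the bench scale with the empty yellow bin standing on its pan: with a fingertip push the sliding shutter on its console all the way across to its other end, reach down into the round well this uncovers, press the sunken key to the bottom and keep it there for about a second, then push the shutter all the way back over the round well. Do not press the key in the square well, and do not lift or shift the bin, the sanding block or the magnet.

Things in the scene. Friction and masses are not known exactly. Their poses are not given: they have to be found in the camera images.
- scale: grey bench scale fixed to the bench, 270 mm (its x) by 180 mm (its y); origin under the middle of its base, at bench height, z up. The console with wells and display strip lies on its -x side (x -135 to -25 mm, top 62 mm above the bench); the steel pan (146 x 180 mm, top 48 mm above the bench, centre x = +58 mm) on its +x side
- zero_well (a point): centre of the mouth of the round well (50 mm across, 44 mm deep), level with the console top, at x = -68, y = -40 mm of the scale; straight below lies the zero key. Guide rails run along y 38 mm to either side in x (tops 6.5 mm above the console) and end stops stand at y = -86.5 and +86.5 mm (tops 5 mm above it)
- power_well (a point): centre of the mouth of the square well (50 mm across, 44 mm deep), at x = -68, y = +40 mm of the scale. Its square on/off key (36 mm wide, sunk 28 mm) must not be pressed; the open shutter covers this well
- zero_key_top (a point): centre of the top face of the round grey zero key, 38 mm in diameter, in the round well; at rest 28 mm below the well's mouth (34 mm above the bench). It moves down as the key is pressed
- zero_key (a joint): travel of the zero key in m: 0 up, 0.006 at the bottom; a spring returns it (2 N at the start of its travel, 5 N at the bottom)
- power_key (a joint): travel of the on/off key in the square well in m: 0 up, 0.006 at the bottom; same spring
- shutter (a joint): travel of the shutter in m along the scale's +y: 0 shut (over the round well, against that end), 0.080 fully open (over the square well, against the other end). It starts shut or up to 10 mm short of it, takes about 1.5 N to push and stays where it is left
- shutter_rib (a point): middle of the top edge of the black upright rib on the shutter, 85.5 mm above the bench; moves with it. The rib is 44 mm long along the scale's x, 8 mm thick along its y (a 16 mm foot, 2.5 mm high, at its base) and stands 19 mm above the aluminium shutter plate (68 mm in x, 62 mm in y, top 66.5 mm above the bench). Push on either flat side of the rib
- bin: yellow open-fronted plastic storage bin, empty, 135 x 97 x 56 mm, loose on the pan; origin at the centre of its underside. To stay as it stands
- block: brown sanding block, 56 x 100 x 29 mm, loose on the bench to the right of the scale; origin at the centre of its underside. To stay as it lies
- magnet: red welding magnet, flat corner-shaped, 35 x 79 x 16 mm, loose on the bench to the left of the scale; origin at the centre of its underside. To stay as it lies

How it is judged:
On the way, in this order (a step that is already met when the one before it is completed fails the run):
1. the shutter is pushed across to its other end (within 8 mm) (value of joint shutter above 0.072 m), for 0.1 s.
2. the zero key is held at the bottom of its travel (within 1 mm) by the fingers for half a second, with the shutter open (value of joint zero_key above 0.005 m and contact force between the fingers and scale above 1 N and value of joint shutter above 0.055 m), for 0.5 s.
At the end, for the whole second after the job is handed in: After the press, the shutter is back over the round well (within 8 mm of its shut end), both keys are up, the bin stands at rest on the pan within 10 mm of where it stood, and the sanding block and magnet lie within 15 mm of where they lay (value of joint shutter below 0.008 m and value of joint each of zero_key, power_key below 0.0015 m and distance of bin from where it was at the start of the episode below 0.01 m and z of bin in the frame of scale above 0.043 m and linear speed of bin below 0.02 m/s and distance of each of block, magnet from where it was at the start of the episode below 0.015 m); the robot touches nothing.
It fails at once if the on/off key in the square well is pressed (more than 2 mm) (value of joint power_key above 0.002 m).
It fails at once if the bin is lifted off the pan or shifted by more than 10 mm (distance of bin from where it was at the start of the episode above 0.01 m or z of bin in the frame of scale above 0.054 m).
It fails at once if the sanding block or the magnet is lifted or shifted by more than 15 mm (distance of any of block, magnet from where it was at the start of the episode above 0.015 m).
It also fails if it takes over 56 s, if anything falls off the work surface, if the arm or the gripper's body presses on something with over 40 N, if the wrist force passes 120 N, or if a joint passes its speed limit or range.

ROBOT

A 6-joint arm with a two-finger parallel gripper is mounted at the origin on a cart in front of the work surface, level with it; the furniture and walls round the work are solid. World frame = base frame: x ahead of the robot, y to its left, z up, the work surface at z = 0. Lengths are in m, angles in rad, forces in N, time in s.
With the tool pointing down it reaches from about 0.35 to 0.775 m from the base axis. Payload 5.5 kg.
Tool frame: the origin (TCP) lies at the very end of the fingers, on their centre line; the grasp point (between the pads) lies env.hold_point_z behind it (env.hold_point_z is the distance from the TCP to the grasp point, in m); z points along the fingers, y is the line along which they close (so a half turn about z gives the same grasp; the last joint's range is limited). The gripper opens to 85 mm and grips with 20 to 120 N. Pads are 22 mm wide; open, the fingers measure 114 mm over their backs; the gripper's body (76 mm by 85 mm) begins 54 mm behind the grasp point. The pads swing forward as they close: fully open they stand 13 mm farther back than shut.
Start: joints at [-1.392, 0.313, 0.046, 1.304, 0, 1.431], TCP at [0.18, -0.546, 0.231] pointing down, gripper open.
Joint ranges: [-2.76, 2.76], [-0.86, 1.69], [-1.03, 1.26], [-2.2, 2.34], [-1.47, 1.5], [-3.14, 3.14]. Speed limits (rad/s): [2.57, 2.57, 3.14, 3.14, 3.14, 3.14].

INTERFACE

Orientations are given as a unit quaternion [w, x, y, z].
In Python, from workcell import env gives the robot as it stands.
- The arm moves only by the tool carry_out, never from a script. Its argument "steps" is a list of rows, each a list of 3 entries, a list of its own where there are three numbers: the turn, a rotation vector about the tool's x, y, z in degrees, then the shift along the tool's x, y, z in cm, then the closure in counts, from 0 (fully open) to 255 (shut). A call has exactly 8 rows; each row is the pose to reach, as a shift and turn from the pose commanded when the call began, along the tool's axes at that moment; what a row does not reach only later rows make up. A row lasts 1/8 s, in which the tool goes at most 62.5 mm and 10.7 degrees, less where a joint would pass 70% of its speed; a pose out of reach is approached as far as the arm can. A call with a gripper value outside its range is refused whole. The fingers move at their own pace and stop on an object; "force" is the grip in N (left out, the last holds). Time passes only in rows, so rows that repeat a pose let the fingers close, or fill a call up. It gives the time, the measured TCP pose, the force, the opening and the grip force at its end, in the units of the state.
- env.get_state(): the state, without advancing time (a new reading comes with each control period).
- env.read_camera(name): name is "scene" or "top" or "wrist"; returns (picture, depth): 384x512x3 uint8, red, green, blue; 384x512 float32, m along the optical axis (not along the pixel's ray), 0 where there is no reading.
- env.get_calibration(name): a dict with "fx", "fy", "cx", "cy" (pixels), "origin" and "orientation" of the camera in the world. Camera axes: x right, y up, looking along -z (the intrinsics and any distortion apply to the point x, -y, -z); pixel columns grow to the right and rows downward; lengths in m; the calibration is good to about 2 mm. A picture is of the moment at which its call begins: read the wrist's pose just before it. get_calibration takes no time and is no camera call; for the wrist camera it gives the pose at the moment of the call.
- env.hand_in(): hands the job in; it is judged then, once.
The state is a dict: "clock": time; "joint_pos": joint angles; "qvel": joint speeds; "tau": joint torques, N m; "tcp_pos": TCP position; "orientation": TCP orientation; "wrist_force": force on the tool from outside, world axes, zero at the start; "ft_torque": the same for the moment, N m; "finger_gap": finger opening in m; "grip_force": force on a finger pad.
Only numpy, scipy, OpenCV 4.12 (cv2) and the standard library are available. Lean on these libraries where they do the work, as an engineer would, in place of code of your own. Each camera call takes 0.05 s, during which the arm holds its last target. There are 200 camera calls.

## Working session

There is one attempt and no reset: what is moved stays moved. The work goes in short steps, Python scripts to look and compute and a tool call to move; the robot and the scene stay as the last step left them, time stands still between calls to the robot, and variables do not carry over. Pictures are saved under pics/ and viewed, at most 10 in all, crops included, and the job is handed in when it is done.

Besides the shell and the picture viewer there is one more tool, called after "Request:" as name([rows], argument=value, ...), one row to a line, values as JSON. carry_out: Moves the arm, as the interface text tells. Its arguments: {"type":"object","properties":{"steps":{"type":"array","items":{"type":"array"}},"force":{"type":"number"}},"required":["steps"]}

```bash
mkdir -p pics; cat > h.py <<'E'
from workcell import env
import numpy as np, cv2
from scipy.spatial.transform import Rotation as R
def rot(q): return R.from_quat([q[1],q[2],q[3],q[0]]).as_matrix()
def cloud(depth,c):
    v,u=np.mgrid[0:384,0:512]
    p=np.stack([(u-c['cx'])/c['fx']*depth,-(v-c['cy'])/c['fy']*depth,-depth],-1)
    return p@rot(c['orientation']).T+np.array(c['origin'])
E
python3 - <<'E'
from h import *
s=env.get_state();print(s, env.hold_point_z)
ims=[]
for n in ['scene','top']:
    c=env.get_calibration(n);print(n,c)
    p,d=env.read_camera(n); np.savez(n+'.npz',p=p,d=d)
    cv2.imwrite(f'pics/{n}0.png',p[:,:,::-1])
E
```

```text
{'clock': 0.0, 'joint_pos': array([-1.39159881e+00,  3.13968741e-01,  4.49850591e-02,  1.30361948e+00,
        5.40536551e-06,  1.43121003e+00]), 'qvel': array([ 0.00068332,  0.00155904, -0.000822  ,  0.00061037,  0.00153387,
        0.0015315 ]), 'tau': array([-1.50832500e-03, -4.80634654e+01,  2.98526680e+01,  1.92530744e-02,
       -3.50912742e-04,  1.61718685e-05]), 'tcp_pos': array([ 0.18011881, -0.54551702,  0.23042938]), 'orientation': array([-9.03292927e-04,  9.87323579e-01,  1.58717780e-01, -1.51893954e-05]), 'wrist_force': array([1.05699153, 0.27597835, 0.46433659]), 'ft_torque': array([4.32777325e-03, 5.42984049e-03, 7.82057651e-05]), 'grip_force': 0.0, 'finger_gap': 0.08544165451716432} 0.0187
scene {'fx': 378.75150304269, 'fy': 378.75150304269, 'cx': 251.49179223282357, 'cy': 187.07382286647504, 'origin': array([0.0597088 , 0.71455917, 0.65676821]), 'orientation': array([-0.33494381, -0.15756923,  0.37472738,  0.85003763])}
top {'fx': 355.42611388393766, 'fy': 355.42611388393766, 'cx': 258.7999738487852, 'cy': 195.8284154676579, 'origin': array([0.38830116, 0.25970421, 0.92536998]), 'orientation': array([ 0.70645617,  0.0488047 , -0.05765777, -0.70371397])}
```

View pics/top0.png

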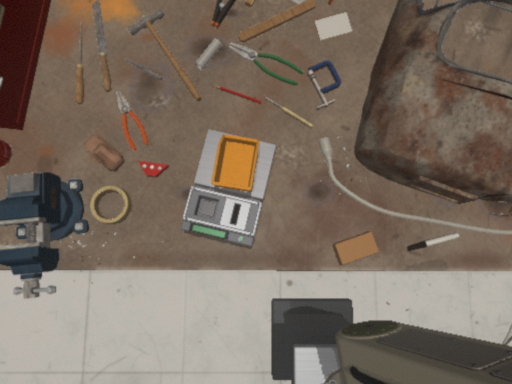

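View pics/scene0.png

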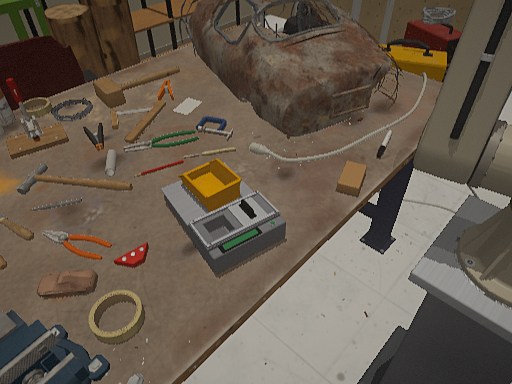

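The top view shows the scale at about (228,188): console toward the robot, rib at (236,213), and the open square well at (207,207). The scene view agrees. Next I fit the footprint.

```bash
python3 - <<'E'
from h import *
for n in ['top','scene']:
    z=np.load(n+'.npz');c=env.get_calibration(n);P=cloud(z['d'],c);im=z['p']
    box=(slice(120,255),slice(170,285)) if n=='top' else (slice(155,280),slice(155,295))
    q=P[box].reshape(-1,3);col=im[box].reshape(-1,3).astype(int)
    ok=q[:,2]>0.025; q=q[ok];col=col[ok]
    r=cv2.minAreaRect(q[:,:2].astype(np.float32)*1000);print(n,r,cv2.boxPoints(r).tolist())
    print(np.percentile(q[:,2],[1,50,99]))
    bl=(col.max(1)<60)&(q[:,2]>0.07); print('rib',bl.sum(),q[bl].mean(0), cv2.minAreaRect(q[bl][:,:2].astype(np.float32)*1000))
    ye=(col[:,0]-col[:,2]>80); print('bin',cv2.minAreaRect(q[ye][:,:2].astype(np.float32)*1000),q[ye][:,2].max())
E
```

```text
top ((543.0003662109375, 321.20465087890625), (189.435302734375, 273.80792236328125), 77.00262451171875) [[388.30120849609375, 259.7042236328125], [655.0942993164062, 198.123046875], [697.6995239257812, 382.705078125], [430.90643310546875, 444.2862548828125]]
[0.02705597 0.05519337 0.10597425]
rib 57 [0.47232374 0.30545568 0.0978618 ] ((436.710693359375, 291.93951416015625), (113.70823669433594, 24.511714935302734), 21.494264602661133)
bin ((529.9734497070312, 308.688720703125), (106.81255340576172, 280.1304931640625), 88.20169830322266) 0.9253699769477186
scene ((339.856201171875, 432.22186279296875), (237.99102783203125, 759.0439453125), 62.18525314331055) [[-51.34117126464844, 504.06536865234375], [620.0035400390625, 149.88461303710938], [731.0535888671875, 360.37835693359375], [59.7088623046875, 714.55908203125]]
[0.02673224 0.05905237 0.10297067]
rib 104 [0.44941109 0.33019566 0.10738283] ((267.644287109375, 501.0713195800781), (24.776824951171875, 595.51904296875), 46.627593994140625)
bin ((351.72271728515625, 455.9158935546875), (133.2729949951172, 768.7081298828125), 58.303707122802734) 0.6567682144792815
```

```bash
python3 - <<'E'
from h import *
for n in ['top','scene']:
    z=np.load(n+'.npz');c=env.get_calibration(n);P=cloud(z['d'],c);im=z['p']
    box=(slice(120,255),slice(170,285)) if n=='top' else (slice(155,280),slice(155,295))
    q=P[box].reshape(-1,3);col=im[box].reshape(-1,3).astype(int)
    ok=(q[:,2]>0.035)&(q[:,2]<.115); q=q[ok];col=col[ok]
    m=q[:,2]<.075
    r=cv2.minAreaRect(q[m][:,:2].astype(np.float32)*1000);print(n,r)
    bl=(col.max(1)<70)&(q[:,2]>0.076)&(q[:,2]<.095); print('rib',bl.sum(),np.median(q[bl],0), cv2.minAreaRect(q[bl][:,:2].astype(np.float32)*1000))
    ye=(col[:,0]-col[:,2]>80)&(q[:,2]>.09); print('bin',cv2.minAreaRect(q[ye][:,:2].astype(np.float32)*1000),q[ye][:,2].max())
s=env.get_state();print(rot(s['orientation']))
cw=env.get_calibration('wrist');T=rot(s['orientation']);print('cam in tool',T.T@(cw['origin']-s['tcp_pos']),T.T@rot(cw['orientation']))
E
```

```text
top ((547.6297607421875, 324.6343994140625), (180.74452209472656, 266.0355529785156), 76.77813720703125)
rib 55 [0.47445527 0.30788035 0.08490571] ((474.4781799316406, 306.9884033203125), (6.869216442108154, 40.32372283935547), 76.29293060302734)
bin ((592.0595092773438, 306.6749267578125), (95.44293975830078, 117.45333099365234), 81.00389099121094) 0.10754485093442034
scene ((543.129638671875, 325.3111572265625), (180.24034118652344, 268.8848571777344), 76.87980651855469)
rib 74 [0.46931837 0.31016243 0.08320509] ((553.3410034179688, 321.27520751953125), (206.4095916748047, 17.2448673248291), 8.34300708770752)
bin ((585.8960571289062, 308.24395751953125), (97.69356536865234, 114.16920471191406), 81.4360122680664) 0.10457810860155803
[[ 9.49612609e-01  3.13425920e-01 -2.93391424e-04]
 [ 3.13425996e-01 -9.49611425e-01  1.51232398e-03]
 [ 1.95393686e-04 -1.52807842e-03 -9.99998813e-01]]
cam in tool [ 0.07860008 -0.00033114 -0.14199885] [[ 7.34294148e-04  9.52139634e-01  3.05662522e-01]
 [ 9.99999587e-01 -5.35361442e-04 -7.34650081e-04]
 [-5.35849531e-04  3.05662936e-01 -9.52139634e-01]]
```

```bash
python3 - <<'E'
from h import *
A=[]
for n in ['top','scene']:
    z=np.load(n+'.npz');c=env.get_calibration(n);P=cloud(z['d'],c)[z['d']>0.1];A.append(P)
A=np.vstack(A)
for x in np.arange(.2,.75,.05):
    print(round(x,2),[round(float(np.percentile(k,99)),2) if len(k:=A[(abs(A[:,0]-x)<.025)&(abs(A[:,1]-y)<.05)][:,2])>3 else None for y in np.arange(-.6,.4,.1)])
E
```

```text
0.2 [-0.79, -0.79, -0.79, -0.79, -0.79, -0.79, 0.48, 0.43, -0.79, -0.79]
0.25 [-0.79, -0.79, -0.79, -0.79, -0.79, 0.47, 0.52, 0.41, -0.79, -0.79]
0.3 [-0.79, -0.79, -0.79, -0.79, -0.79, -0.79, -0.79, -0.79, -0.79, -0.79]
0.35 [-0.79, -0.8, 0.0, 0.0, 0.0, 0.0, 0.03, 0.0, 0.0, 0.0]
0.4 [-0.0, 0.0, 0.0, 0.01, 0.02, 0.01, 0.03, 0.03, 0.0, 0.06]
0.45 [0.01, 0.01, 0.08, 0.01, 0.01, 0.01, 0.03, 0.0, 0.0, 0.08]
0.5 [0.02, 0.0, 0.17, 0.19, 0.19, 0.01, 0.01, 0.0, 0.07, 0.09]
0.55 [0.0, 0.0, 0.2, 0.2, 0.2, 0.19, 0.01, 0.01, 0.05, 0.1]
0.6 [0.0, 0.05, 0.21, 0.22, 0.22, 0.2, 0.18, 0.02, 0.05, 0.1]
0.65 [-0.0, -0.8, 0.23, 0.23, 0.22, 0.21, 0.19, 0.03, 0.05, 0.1]
0.7 [None, 0.22, 0.24, 0.24, 0.24, 0.22, 0.19, 0.03, 0.0, 0.05]
```

Request:
carry_out([
  [[0,0,-10],[4.7,-3.6,-0.8],255],
  [[0,0,-20],[9.4,-7.2,-1.7],255],
  [[0,0,-30],[14.1,-10.8,-2.5],255],
  [[0,0,-40],[18.8,-14.4,-3.3],255],
  [[0,0,-50],[23.5,-18.0,-4.2],255],
  [[0,0,-60],[28.2,-21.8,-5],255],
  [[0,0,-70],[30.6,-26.6,-4.6],255],
  [[0,0,-80],[33.0,-31.5,-4.2],255],
], force=30)

```text
clock: 1.1
tcp_pos: [0.395, -0.1417, 0.2729]
orientation: [-0.0, 0.652, 0.758, 0.0]
wrist_force: [0.6, -0.3, 0.0]
finger_gap: -0.0002
grip_force: 0.0
```

Request:
carry_out([
  [[0,0,-9],[5.1,1.7,0.9],255],
  [[0,0,-18],[10.2,3.3,1.8],255],
  [[0,0,-27],[15.3,5.0,2.7],255],
  [[0,0,-36],[20.4,6.7,3.6],255],
  [[0,0,-45],[25.5,8.3,4.5],255],
  [[0,0,-54],[30.6,10.0,5.4],255],
  [[0,0,-62],[35.7,11.7,6.3],255],
  [[0,0,-68.2],[40.8,13.3,7.3],255],
])

```text
clock: 2.1
tcp_pos: [0.4678, 0.2812, 0.1996]
orientation: [-0.0, 0.116, 0.993, -0.0]
wrist_force: [0.2, -0.2, -0.2]
finger_gap: 0.0004
grip_force: 0.0
```

```bash
python3 - <<'E'
from h import *
s=env.get_state();print(s['tcp_pos'],s['orientation'],s['joint_pos'])
c=env.get_calibration('wrist');p,d=env.read_camera('wrist');np.savez('w1.npz',p=p,d=d);cv2.imwrite('pics/w1.png',p[:,:,::-1])
P=cloud(d,c);q=P.reshape(-1,3);col=p.reshape(-1,3).astype(int)
ok=(d.ravel()>.1)&(q[:,2]>.08)&(q[:,2]<.092)&(col.max(1)<80)&(np.hypot(q[:,0]-.472,q[:,1]-.308)<.05)
print(ok.sum(),np.median(q[ok],0),cv2.minAreaRect(q[ok][:,:2].astype(np.float32)*1000))
E
```

```text
[0.46775139 0.28117974 0.19963707] [-4.36279063e-05  1.15833198e-01  9.93268659e-01 -1.99841537e-04] [ 3.94305920e-01  2.68011673e-01 -9.35568350e-02  1.20949921e+00
 -3.06116445e-04  6.26493573e-01]
433 [0.47194657 0.30702678 0.08429103] ((472.3800048828125, 307.1354064941406), (8.07450008392334, 42.70802688598633), 76.56867980957031)
```

View pics/w1.png

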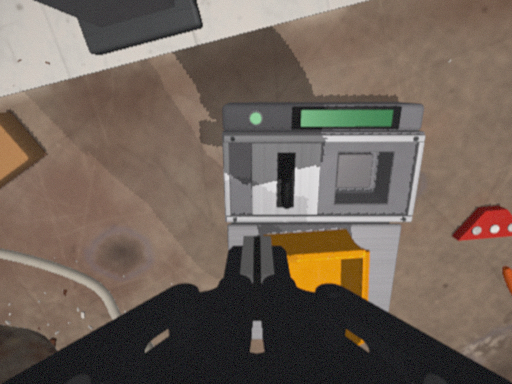

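The wrist view shows the rib at (286,180), the shut fingers at (257,255), and the square well at (355,172). The rib is 26 mm along tool +y, so I descend beside it and push.

Request:
carry_out([
  [[0,0,0],[0.2,-0.5,5.0],255],
  [[0,0,0],[0.2,-0.5,10.0],255],
  [[0,0,0],[0.2,-0.5,12.4],255],
  [[0,0,0],[0.2,-0.5,12.4],255],
  [[0,0,0],[0.2,0.5,12.4],255],
  [[0,0,0],[0.2,1.5,12.4],255],
  [[0,0,0],[0.2,2.5,12.4],255],
  [[0,0,0],[0.2,3.5,12.4],255],
])

```text
clock: 3.15
tcp_pos: [0.475, 0.3148, 0.0773]
orientation: [0.001, 0.118, 0.993, 0.0]
wrist_force: [0.8, -2.6, 1.9]
finger_gap: 0.0001
grip_force: 1.3
```

Request:
carry_out([
  [[0,0,0],[0,1,0],255],
  [[0,0,0],[0,2,0],255],
  [[0,0,0],[0,3,0],255],
  [[0,0,0],[0,3.7,0],255],
  [[0,0,0],[0,4.2,0],255],
  [[0,0,0],[0,4.5,0],255],
  [[0,0,0],[0,4.7,0],255],
  [[0,0,0],[0,4.7,0],255],
])

```text
clock: 4.15
tcp_pos: [0.4849, 0.3596, 0.0761]
orientation: [-0.0, 0.118, 0.993, 0.0]
wrist_force: [-0.8, -1.1, 1.0]
finger_gap: 0.0002
grip_force: 0.4
```

Request:
carry_out([
  [[0,0,0],[0,0.2,0],255],
  [[0,0,0],[0,0.4,0],255],
  [[0,0,0],[0,0.6,0],255],
  [[0,0,0],[0,0.8,0],255],
  [[0,0,0],[0,0.9,0],255],
  [[0,0,0],[0,1.0,0],255],
  [[0,0,0],[0,1.0,0],255],
  [[0,0,0],[0,1.0,0],255],
])

```text
clock: 5.15
tcp_pos: [0.4855, 0.3628, 0.0759]
orientation: [-0.001, 0.12, 0.993, -0.006]
wrist_force: [-3.9, -20.2, 11.3]
finger_gap: -0.0
grip_force: 12.0
```

Request:
carry_out([
  [[0,0,0],[0,-1.0,0],255],
  [[0,0,0],[0,-2.5,0],255],
  [[0,0,0],[0,-4,-3],255],
  [[0,0,0],[0,-6,-8],255],
  [[0,0,0],[0,-8,-12],255],
  [[0,0,0],[0,-8,-12],255],
  [[0,0,0],[0,-8,-12],255],
  [[0,0,0],[0,-8,-12],255],
])

```text
clock: 6.15
tcp_pos: [0.4679, 0.2915, 0.1947]
orientation: [-0.001, 0.118, 0.993, -0.001]
wrist_force: [0.3, 0.4, 0.4]
finger_gap: 0.0002
grip_force: 0.0
```

```bash
cat > w.py <<'E'
from h import *
import sys
s=env.get_state();print(s['tcp_pos'],s['orientation'],s['wrist_force'])
c=env.get_calibration('wrist');p,d=env.read_camera('wrist');cv2.imwrite('pics/%s.png'%sys.argv[1],p[:,:,::-1])
P=cloud(d,c);q=P.reshape(-1,3);col=p.reshape(-1,3).astype(int)
ok=(d.ravel()>.1)&(q[:,2]>.08)&(q[:,2]<.092)&(col.max(1)<80)&(np.hypot(q[:,0]-.48,q[:,1]-.34)<.09)
r=cv2.minAreaRect(q[ok][:,:2].astype(np.float32)*1000);print(ok.sum(),r)
T=rot(s['orientation']);rib=np.array([*r[0],85.5])/1000
print('rib in tool mm',T.T@(rib-s['tcp_pos'])*1000)
# well floor/key points: 0.025..0.04
k=(d.ravel()>.1)&(q[:,2]>.028)&(q[:,2]<.04)&(np.hypot(q[:,0]-.472,q[:,1]-.301)<.035)
print('key',k.sum(),cv2.minEnclosingCircle(q[k][:,:2].astype(np.float32)*1000) if k.sum()>5 else '', q[k].mean(0), 'tool', T.T@(q[k].mean(0)-s['tcp_pos'])*1000)
E
python3 w.py w2
```

```text
[0.4679208  0.29149155 0.19470357] [-1.07309112e-03  1.17609762e-01  9.93059146e-01 -5.69223882e-04] [0.32365557 0.40435511 0.39259756]
445 ((510.966796875, 351.8228759765625), (27.74526596069336, 104.05712890625), 40.64749526977539)
rib in tool mm [-27.98051142  68.86822463 109.05276152]
key 1369 ((472.44659423828125, 299.7854919433594), 24.986711502075195) [0.47411327 0.2995153  0.0330757 ] tool [ -4.46972683   9.47176942 161.60632404]
```

View pics/w2.png

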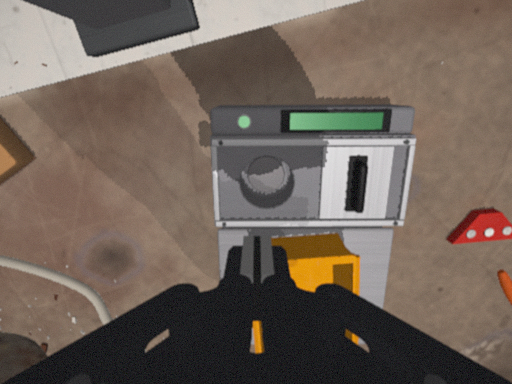

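The shutter is fully open and the round well shows at (267,177). The bin is clear of the fingers. I go over the well and in.

Request:
carry_out([
  [[0,0,0],[0,0.5,4],255],
  [[0,0,0],[0,0.93,8],255],
  [[0,0,0],[0,0.93,11],255],
  [[0,0,0],[0,0.93,12],255],
  [[0,0,0],[0,0.93,13],255],
  [[0,0,0],[0,0.93,14],255],
  [[0,0,0],[0,0.93,15],255],
  [[0,0,0],[0,0.93,15.5],255],
])

```text
clock: 7.2
tcp_pos: [0.4708, 0.3005, 0.0409]
orientation: [-0.0, 0.118, 0.993, -0.0]
wrist_force: [-0.0, 0.8, 0.2]
finger_gap: -0.0
grip_force: 0.0
```

Request:
carry_out([
  [[0,0,0],[0,0,0.5],255],
  [[0,0,0],[0,0,0.9],255],
  [[0,0,0],[0,0,1.2],255],
  [[0,0,0],[0,0,1.4],255],
  [[0,0,0],[0,0,1.5],255],
  [[0,0,0],[0,0,1.6],255],
  [[0,0,0],[0,0,1.6],255],
  [[0,0,0],[0,0,1.6],255],
])

```text
clock: 8.2
tcp_pos: [0.4711, 0.3006, 0.028]
orientation: [0.001, 0.118, 0.993, 0.0]
wrist_force: [-7.7, -4.2, 22.2]
finger_gap: -0.0003
grip_force: 10.9
```

The key is at the bottom (z 0.028, 22 N), so I hold it there.

Request:
carry_out([
  [[0,0,0],[0,0,0],255],
  [[0,0,0],[0,0,0],255],
  [[0,0,0],[0,0,0],255],
  [[0,0,0],[0,0,0],255],
  [[0,0,0],[0,0,0],255],
  [[0,0,0],[0,0,0],255],
  [[0,0,0],[0,0,0],255],
  [[0,0,0],[0,0,0],255],
])

```text
clock: 9.2
tcp_pos: [0.471, 0.3006, 0.028]
orientation: [0.001, 0.118, 0.993, 0.0]
wrist_force: [-6.6, -3.7, 22.1]
finger_gap: -0.0001
grip_force: 10.9
```

Request:
carry_out([
  [[0,0,0],[0,0,-3],255],
  [[0,0,0],[0,0,-6.5],255],
  [[0,0,0],[0,0,-10],255],
  [[0,0,0],[0,5,-10],255],
  [[0,0,0],[0,10.3,-10],255],
  [[0,0,0],[0,10.3,-10],255],
  [[0,0,0],[0,10.3,-7],255],
  [[0,0,0],[0,10.3,-5],255],
])

```text
clock: 10.2
tcp_pos: [0.4942, 0.3997, 0.0738]
orientation: [-0.001, 0.118, 0.993, -0.001]
wrist_force: [0.0, 0.5, -0.2]
finger_gap: -0.0
grip_force: 0.0
```

Request:
carry_out([
  [[0,0,0],[0,-0.7,0],255],
  [[0,0,0],[0,-1.5,0],255],
  [[0,0,0],[0,-2.5,0],255],
  [[0,0,0],[0,-3.5,0],255],
  [[0,0,0],[0,-4.5,0],255],
  [[0,0,0],[0,-5.5,0],255],
  [[0,0,0],[0,-6.5,0],255],
  [[0,0,0],[0,-7.3,0],255],
])

```text
clock: 11.2
tcp_pos: [0.4779, 0.329, 0.0754]
orientation: [0.0, 0.118, 0.993, 0.0]
wrist_force: [1.0, 1.2, 3.1]
finger_gap: 0.0001
grip_force: 1.3
```

Request:
carry_out([
  [[0,0,0],[0,-0.4,0],255],
  [[0,0,0],[0,-0.8,0],255],
  [[0,0,0],[0,-1.1,0],255],
  [[0,0,0],[0,-1.3,0],255],
  [[0,0,0],[0,-1.5,0],255],
  [[0,0,0],[0,-1.7,0],255],
  [[0,0,0],[0,-1.7,0],255],
  [[0,0,0],[0,-1.7,0],255],
])

```text
clock: 12.2
tcp_pos: [0.4746, 0.3157, 0.0754]
orientation: [0.0, 0.117, 0.993, 0.003]
wrist_force: [2.0, 8.9, -2.3]
finger_gap: -0.0001
grip_force: 4.2
```

The force shows it is against the end stop. I retreat and check.

Request:
carry_out([
  [[0,0,0],[0,0.8,0],255],
  [[0,0,0],[0,1.5,-1],255],
  [[0,0,0],[0,1.5,-5],255],
  [[0,0,0],[0,0,-10],255],
  [[0,0,0],[0,-2,-12],255],
  [[0,0,0],[0,-2,-12],255],
  [[0,0,0],[0,-2,-12],255],
  [[0,0,0],[0,-2,-12],255],
])

```text
clock: 13.2
tcp_pos: [0.4684, 0.2936, 0.1935]
orientation: [-0.001, 0.118, 0.993, -0.001]
wrist_force: [-0.0, 0.4, 0.1]
finger_gap: -0.0003
grip_force: 0.0
```

```bash
python3 w.py w3
```

```text
[0.4684198  0.29355714 0.19353471] [-1.29435999e-03  1.17776675e-01  9.93038954e-01 -7.84353021e-04] [-0.04740731  0.39110502  0.08228448]
472 ((470.70281982421875, 300.0909118652344), (7.837579727172852, 42.37183380126953), 76.75642395019531)
rib in tool mm [ -0.94909212   7.08776133 108.01974246]
key 0  [nan nan nan] tool [nan nan nan]w.py:12: RuntimeWarning: Mean of empty slice.
  print('key',k.sum(),cv2.minEnclosingCircle(q[k][:,:2].astype(np.float32)*1000) if k.sum()>5 else '', q[k].mean(0), 'tool', T.T@(q[k].mean(0)-s['tcp_pos'])*1000)
  ret = um.true_divide(
```

View pics/w3.png

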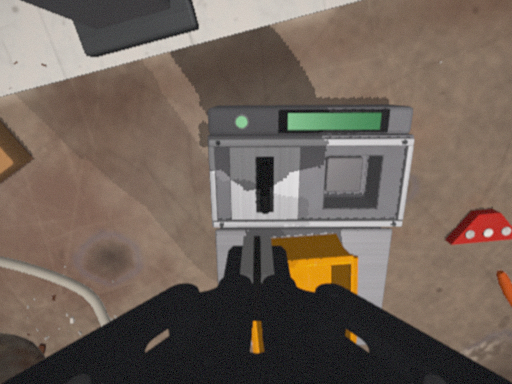

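The shutter's rib is at (265,185), centred on the round well (within 1 mm). The bin and magnet look unmoved, so I hand in.

```bash
python3 -c "
from workcell import env
print(env.hand_in())"
```

```text
the job is handed in; nothing more can be done
None
```

The job is handed in with no verdict returned: I pushed the shutter fully open, held the zero key at the bottom for over a second, and pushed the shutter back over the round well; I never reached into the square well, and the last picture shows the bin and magnet apparently unmoved.

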